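Lock the strainer cup into the fruit pulper and set its timer

TASK

Fit the strainer cup, the one with the three lugs and the black handle, up into the ring under the pulper's drum and twist it until its handle points straight out of the front and its lugs drop into their notches, so that it hangs there level by itself. Then turn the timer dial to the third mark after the long zero mark and let go. Do not push the other things on the counter about or knock them over.

Things in the scene. Friction and masses are not known exactly. Their poses are not given: they have to be found in the camera images.
- strainer_grip (a point): Grip point in the middle of the strainer cup's handle, 42 mm above the cup's underside, 115 mm from the cup's axis. The handle is a level black bar, 22 mm wide, 20 mm high, 58 to 146 mm from the axis. Axes are the cup's: z up, handle along -x. Loose aluminium cup, 88 mm tall, 76 mm across, 0.24 kg, standing upright on the counter, handle roughly to the robot's left.
- strainer_axis (a point): Point on the strainer cup's axis, level with the underside of its lugs: 78 mm above the cup's underside, 10 mm below its rim; axes as strainer_grip. Three lugs stand out of the cup's side to 47 mm from the axis, each 15 mm wide, 7 mm high: one directly above the handle, the others 120 degrees to either side.
- mount (a point): Centre of the open underside of the pulper's upright bayonet ring, 175 mm above the counter, under the drum. z up, -x out of the machine's front (roughly to the robot's left), +x to its column. Ring 120 mm across, bore 82 mm. Gaps let the three lugs in from below when the handle points 50 degrees from the front towards +y (roughly away from the robot; short rib on the drum), with 12 degrees to spare either way.
- mount_turn (a point): Point on the ring's axis 18 mm above mount: raise strainer_axis to here through the gaps (5 mm higher the rim meets the ceiling, 4 mm lower the lugs catch), then turn the cup 50 degrees anticlockwise seen from above, until the handle points straight to the front (long rib on the drum). A hard stop lies about 6 degrees beyond. Axes as mount.
- mount_seat (a point): Point on the ring's axis 9 mm above mount: where strainer_axis rests once the turned cup is lowered and its lugs have dropped into their notches; it then hangs level with its handle to the front. Axes as mount.
- machine: White fruit pulper, fixed; its place and yaw vary. Origin on the ring's axis at counter level, axes as mount. Drum 200 mm across at heights 208 to 328 mm overhangs the handle, so the gripper must lean about 40 degrees outwards. Drip plate top at 35 mm; plinth 30 mm high, x -100 to 175, y -90 to 90 mm. Column at x 95 to 175, y -50 to 50 mm, 320 mm high.
- dial_grip (a point): Point on the timer dial's upright axis at grip height, 72 mm above the counter, at x -150, y -115 mm from the ring's axis, on a 50 mm high grey console. Black bar grip 58 mm long, 14 mm wide, its top 12 mm above this point, its 62 mm disc 14 mm below. Axes turn with it: -x along the bar to the pointer end (white line), which at zero points to the machine's front.
- dial (a joint): Timer dial angle, rad, growing clockwise seen from above: 0 at the long zero mark, range 0 to 2.513. It clicks into place at every mark, 24 degrees (0.419 rad) apart, and starts at (seldom between) marks 0, 1 or 2; the third short mark after the long one is at 1.257. Turning takes under 0.1 N m.
- measure: Bystander: plain aluminium measuring cup without lugs, 55 mm tall, 68 mm across, with a flat handle; origin under its centre. Leave it.
- melon: Bystander: yellow half melon, cut face down, 140 mm across, 73 mm tall; origin under its centre.
- bowl: Bystander: steel bowl, 150 mm across, 60 mm high; origin under its centre.
- jar: Bystander: glass jar with steel lid, 72 mm across, 120 mm tall; origin under its centre.
- mug: Bystander: white mug, 80 mm across, 90 mm tall; origin under its centre.
- scraper: Bystander: spatula lying flat on the counter; origin under its middle, handle along its -x.
- beet: Bystander: dark red half beetroot, cut face down, 84 mm across, 55 mm tall; origin under its centre.
Not all that is in view belongs to the job. What is shaped like the part that bears strainer_grip but purple is not meant.

How it is judged:
By the outcome, as a careful person would: the job done as asked, in the order asked, and still so for the second after the job is handed in, with the robot touching nothing.
It also fails if it takes over 72 s, if anything falls off the work surface, if the arm or the gripper's body presses on something with over 40 N, if the wrist force passes 120 N, or if a joint passes its speed limit or range.

ROBOT

A 7-joint arm with a two-finger parallel gripper is mounted at the origin on the work surface. World frame = base frame: x ahead of the robot, y to its left, z up, the work surface at z = 0. Lengths are in m, angles in rad, forces in N, time in s.
With the tool pointing down it reaches from about 0.425 to 0.925 m from the base axis. Payload 6.8 kg.
Tool frame: the origin (TCP) lies between the finger pads; the fingertips stand 22 mm ahead of it and the grasp point (between the pads) lies 3 mm ahead of it; z points along the fingers, y is the direction in which the jaws open and shut (so a half turn about z gives the same grasp; the last joint's range is limited). The gripper opens to 85 mm and grips with 20 to 120 N. Pads are 22 mm wide; open, the fingers measure 114 mm over their backs; the gripper's body (76 mm by 85 mm) begins 54 mm behind the grasp point. The pads swing forward as they close: fully open they stand 13 mm farther back than shut.
Start: joints at [1.039, 0.477, 0.022, 1.555, -0.011, 1.109, -0.083], TCP at [0.278, -0.615, 0.218] pointing down, gripper open.
Joint ranges: [-2.96, 2.96], [-0.34, 2.1], [-1.41, 1.46], [0.24, 2.44], [-1.37, 4.51], [0.17, 1.92], [-2.96, 2.96]. Speed limits (rad/s): [2.39, 2.39, 3.14, 3.14, 3.14, 3.14, 3.14].

INTERFACE

Orientations are given as a unit quaternion [w, x, y, z].
In Python, from station import bot gives the robot as it stands. The module is installed in compiled form; this text tells all that it offers.
- The arm moves only by the tool drive_tool, never from a script. Its argument "series" is one flat list of numbers, 7 for each row, row after row: the opening, from -1 (shut) to 1 (fully open), then the shift along the tool's x, y, z in mm, then the turn, a rotation vector about the tool's x, y, z in rad. In form: [jaw, x, y, z, wx, wy, wz, jaw, x, y, z, wx, wy, wz, ...]. A call has 1 to 12 rows; each row shifts and turns the commanded pose from where the row before left it, along the tool's axes as they then stand; what a row does not reach is not made up. A row lasts 1/8 s, in which the tool goes at most 62.5 mm and 10.7 degrees, less where a joint would pass 70% of its speed; a pose out of reach is approached as far as the arm can. A call with a gripper value outside its range is refused whole. The fingers move at their own pace and stop on an object; "force" is the grip in N (left out, the last holds). Time passes only in rows, so rows that do not move let the fingers close. It gives the time, the measured TCP pose, the force and the opening at its end, in the units of the state.
- bot.get_obs(): the state, without advancing time (a new reading comes with each control period).
- bot.read_camera(name): name is "side" or "top"; returns a dict with "pixels" (420x560x3 uint8, blue, green, red), "camera_matrix" (3x3 intrinsics, pixels), "rvec" (rotation vector, rad) and "tvec" (3), from world to camera coordinates, as OpenCV has them. Camera axes: x right, y down, z forward; pixel columns grow to the right and rows downward; lengths in m; the calibration is good to about 2 mm. A picture is of the moment at which its call begins. There is no depth.
- bot.hand_in(): hands the job in, once; it reports no verdict.
The state is a dict: "t": time; "q": joint angles; "joint_vel": joint speeds; "joint_torque": joint torques, N m; "eef_pos": TCP position; "tool_rot": TCP orientation; "contact_force": force on the tool from outside, world axes, zero at the start; "torque": the same for the moment, N m; "gripper_width": opening from 0.0 (shut) to 1.0 (fully open).
Only numpy, scipy, OpenCV 4.12 (cv2) and the standard library are available. Lean on these libraries where they do the work, as an engineer would, in place of code of your own. Each camera call takes 0.05 s, during which the arm holds its last target. There are 200 camera calls.

## Working session

There is one attempt and no reset: what is moved stays moved. The work goes in short steps, Python scripts to look and compute and a tool call to move; the robot and the scene stay as the last step left them, time stands still between calls to the robot, and variables do not carry over. Pictures are saved under pics/ and viewed, about 8 in all and at most 12, crops included, and the job is handed in when it is done.

Besides the shell and the picture viewer there is one more tool, called after "Request:" as name(argument=value, ...), one argument or row to a line, values as JSON. drive_tool: Moves the arm, as the interface text tells. Its arguments: {"type":"object","properties":{"series":{"type":"array"},"force":{"type":"number"}},"required":["series"]}

```bash
mkdir -p pics
cat > h.py <<'E'
import numpy as np, cv2
from scipy.spatial.transform import Rotation as R
from station import bot
def cam(n):
    c=bot.read_camera(n); return c
def ray(c,uv):
    Rm=cv2.Rodrigues(np.array(c["rvec"],float))[0]; t=np.array(c["tvec"],float).ravel()
    K=np.array(c["camera_matrix"],float)
    d=Rm.T@np.linalg.inv(K)@np.array([uv[0],uv[1],1.]); return -Rm.T@t,d/np.linalg.norm(d)
def onz(c,uv,z):
    o,d=ray(c,uv); return o+d*(z-o[2])/d[2]
def tri(c1,u1,c2,u2):
    o1,d1=ray(c1,u1);o2,d2=ray(c2,u2)
    s=np.linalg.lstsq(np.c_[d1,-d2],o2-o1,rcond=None)[0]
    a=o1+s[0]*d1;b=o2+s[1]*d2; return (a+b)/2,np.linalg.norm(a-b)
def proj(c,p):
    return cv2.projectPoints(np.atleast_2d(np.array(p,float)),np.array(c["rvec"],float),np.array(c["tvec"],float),np.array(c["camera_matrix"],float),None)[0].reshape(-1,2)
E
python3 - <<'E'
from h import *
import pickle
for n in ("side","top"):
    c=cam(n); pickle.dump(c,open(n+".pkl","wb")); cv2.imwrite(f"pics/{n}0.png",cv2.resize(c["pixels"],(784,588),interpolation=cv2.INTER_CUBIC))
    print(n,ray(c,(280,210)),c["camera_matrix"])
o=bot.get_obs();print(o)
E
```

```text
side (array([ 0.40857908, -0.38184777,  1.22540609]), array([ 0.06576075,  0.29306141, -0.95382941])) [[454.38632733   0.         284.25473287]
 [  0.         454.38632733 204.18025304]
 [  0.           0.           1.        ]]
top (array([ 0.36233887, -0.00261539,  1.43399845]), array([ 0.1295773 , -0.01568128, -0.99144532])) [[487.54849179   0.         282.41149199]
 [  0.         487.54849179 216.74657603]
 [  0.           0.           1.        ]]
{'t': 0.1, 'q': array([ 1.03890799,  0.47770114,  0.02235573,  1.55632352, -0.01149591,
        1.10931639, -0.08307607]), 'joint_vel': array([ 0.00061125, -0.00102941, -0.0003253 , -0.0026831 , -0.00092125,
       -0.00037156,  0.00159543]), 'joint_torque': array([ 5.42439491e-03, -5.97760963e+01,  1.61459494e+00, -2.81954080e+01,
        1.29305638e-02,  5.10688842e-03,  8.63315222e-06]), 'eef_pos': array([ 0.27732748, -0.614799  ,  0.21664642]), 'tool_rot': array([-7.76165244e-04,  9.77630358e-01,  2.10328856e-01, -2.31710250e-04]), 'contact_force': array([ 0.25863165,  0.09795949, -0.13265778]), 'torque': array([ 0.00460853,  0.02635019, -0.01025921]), 'gripper_width': 1.0022526079835703}
```

View pics/side0.png

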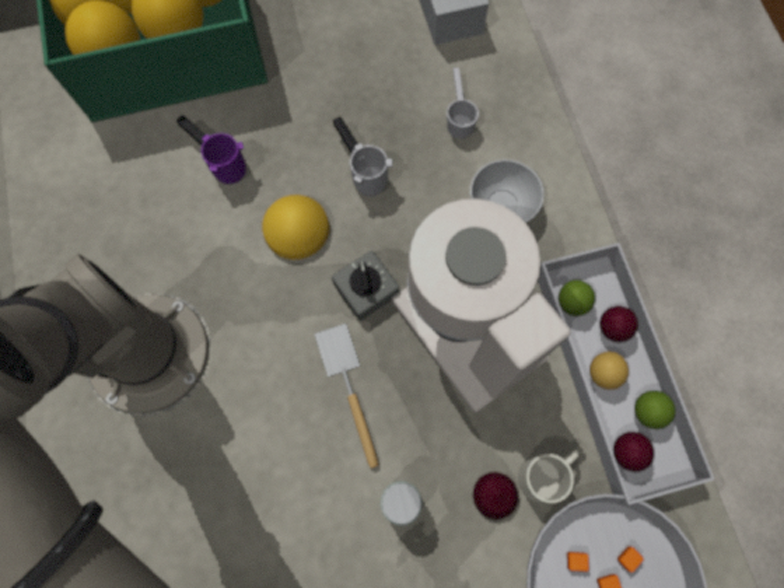

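View pics/top0.png

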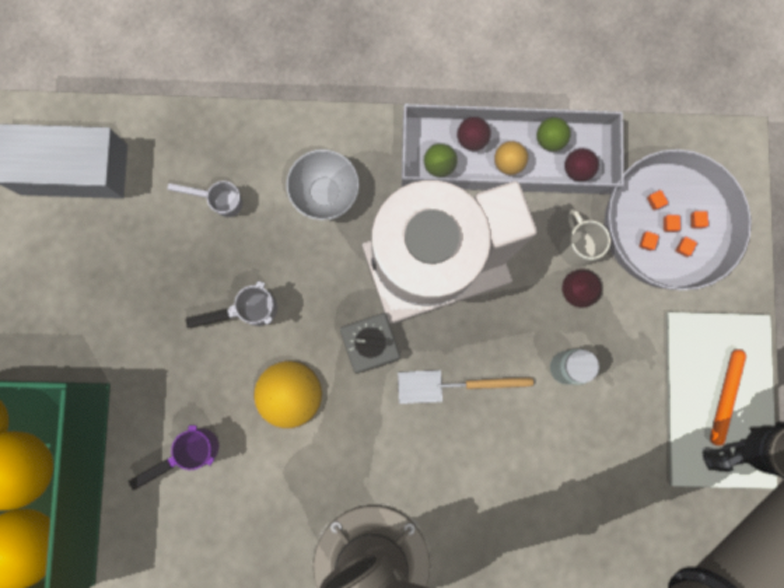

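Side view: strainer cup at (370,165), dial at (367,282), drum at (475,262). Top view: strainer at (253,305) with its handle to the left, dial at (370,342), drum at (432,240). The purple cup is the decoy.

Run:
```python
from h import *
import pickle
S=pickle.load(open("side.pkl","rb"));T=pickle.load(open("top.pkl","rb"))
def tile(c,x,y,w,s):
    return cv2.resize(c["pixels"][y:y+w,x:x+w],None,fx=s,fy=s,interpolation=cv2.INTER_CUBIC)
a=[tile(T,130,190,66,4),tile(T,240,222,44,6),tile(T,255,125,132,2)]
b=[tile(S,230,78,66,4),tile(S,235,176,60,264/60),tile(S,280,135,132,2)]
cv2.imwrite("pics/crops.png",np.vstack([np.hstack(a),np.hstack([cv2.resize(x,(264,264)) for x in b])]))
```

```text
(no output)
```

View pics/crops.png

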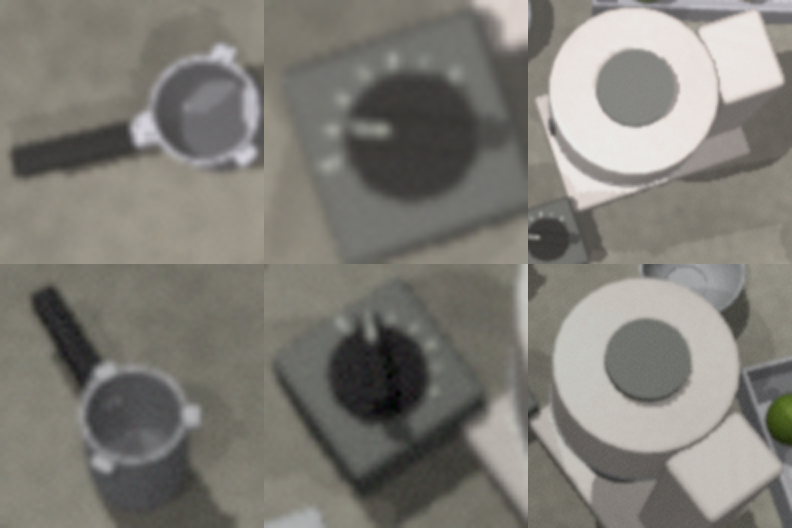

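Run:
```python
from h import *
import pickle
S=pickle.load(open("side.pkl","rb"));T=pickle.load(open("top.pkl","rb"))
np.set_printoptions(precision=4,suppress=True)
def ell(c,x,y,w,lo,hi,satmax=60):
    im=cv2.resize(c["pixels"][y:y+w,x:x+w],None,fx=4,fy=4,interpolation=cv2.INTER_CUBIC)
    g=cv2.cvtColor(im,cv2.COLOR_BGR2GRAY); m=((g>=lo)&(g<=hi)).astype(np.uint8)
    m=cv2.morphologyEx(m,cv2.MORPH_OPEN,np.ones((5,5)))
    k=cv2.findContours(m,cv2.RETR_EXTERNAL,cv2.CHAIN_APPROX_NONE)[0]; k=max(k,key=cv2.contourArea)
    e=cv2.fitEllipse(cv2.convexHull(k)); return (np.array(e[0])-1.5)/4+[x,y],np.array(e[1])/4
lt,a=ell(T,282,145,50,60,150);ls,b=ell(S,314,158,54,60,140)
print("lid",lt,a,ls,b,tri(T,lt,S,ls))
# drum white
dt,a=ell(T,262,125,95,165,255);ds,b=ell(S,288,140,104,150,255)
print("drum",dt,a,ds,b,onz(T,dt,.328),onz(S,ds,.328))
kt,a=ell(T,245,228,36,0,68);ks,b=ell(S,245,185,36,0,48)
print("disc",kt,a,ks,b,tri(T,kt,S,ks),onz(T,kt,.06),onz(S,ks,.06))
print("disc man",tri(T,(264.5,244.5),S,(261.4,200.5)),onz(T,(264.5,244.5),.06),onz(S,(261.4,200.5),.06))
print("rim",tri(T,(181,217.5),S,(263.2,115.2)))
print("hend",tri(T,(133.25,230.75),S,(240.75,85.5)),onz(T,(133.25,230.75),.052),onz(S,(240.75,85.5),.052))
for n,p in dict(z0=(330,165),m1=(333,130),m2=(342,98),m3=(362,72),m4=(392,60),m5=(422,60),m6=(455,72),ptr0=(352,129),ptr1=(388,131)).items():
    print(n,onz(T,((p[0]-264)/6+240,p[1]/6+222),.052 if n[0]!='p' else .084)[:2])
```

```text
lid [308.6239 168.7075] [38.0368 39.6906] [339.7694 183.8323] [42.2563 44.843 ] (array([ 0.6057, -0.0836,  0.3299]), np.float64(0.0017615746041191392))
drum [308.5548 170.4566] [ 84.1498 114.6639] [340.7063 182.391 ] [90.2933 98.0636] [ 0.6011 -0.0836  0.328 ] [ 0.6099 -0.0803  0.328 ]
disc [264.3214 244.2766] [19.9998 21.0529] [260.6423 200.8884] [20.7761 21.6067] (array([0.4444, 0.0173, 0.0524]), np.float64(0.001454193052134343)) [0.4433 0.0171 0.06  ] [0.4449 0.0148 0.06  ]
disc man (array([0.4451, 0.0169, 0.0549]), np.float64(0.0044071625544442735)) [0.4426 0.0166 0.06  ] [0.4472 0.0153 0.06  ]
rim (array([0.5107, 0.2489, 0.0905]), np.float64(0.0037098204117159347))
hend (array([0.4745, 0.3917, 0.0402]), np.float64(0.004188594252936693)) [0.4714 0.3882 0.052 ] [0.4759 0.3843 0.052 ]
z0 [0.4279 0.0544]
m1 [0.4444 0.0536]
m2 [0.4597 0.0498]
m3 [0.4723 0.0408]
m4 [0.4784 0.0268]
m5 [0.4788 0.0126]
m6 [ 0.4735 -0.0032]
ptr0 [0.4432 0.0435]
ptr1 [0.4428 0.0269]
```

```bash
cat >> h.py <<'E'
np.set_printoptions(precision=4,suppress=True)
RING=np.array([.6057,-.0836]); YAW=np.deg2rad(111.0)  # front direction
def cur():
    o=bot.get_obs(); return o,np.array(o["eef_pos"]),R.from_quat(np.array(o["tool_rot"])[[1,2,3,0]])
def ori(hdeg,lean,flip=1):
    h=np.deg2rad(hdeg); hd=np.array([np.cos(h),np.sin(h),0]); l=np.deg2rad(lean)
    z=-np.sin(l)*hd-np.cos(l)*np.array([0,0,1]); y=flip*np.array([np.sin(h),-np.cos(h),0])
    return R.from_matrix(np.c_[np.cross(y,z),y,z])
def tcp(axis_xy,z,hdeg,lean,g=.003,d=.115):  # TCP such that the grasp point is on the handle
    h=np.deg2rad(hdeg); o=ori(hdeg,lean)
    return np.r_[np.array(axis_xy)+d*np.array([np.cos(h),np.sin(h)]),z]-o.as_matrix()[:,2]*g, o
def plan(wps,jaw=1,start=None):
    """wps: list of (pos,rot,n)"""
    if start is None: _,p,r=cur()
    else: p,r=start
    for P,O,n in wps:
        for k in range(n):
            P1=p+(P-p)/(n-k); O1=r*R.from_rotvec((r.inv()*O).as_rotvec()/(n-k))
            s=np.round(r.inv().apply(P1-p)*1e3,0 if np.abs(P-p).max()>.02 else 1); w=np.round((r.inv()*O1).as_rotvec(),2)
            print(f"{jaw}, "+", ".join(f"{v:g}" for v in np.r_[s,w]+0.)+",")
            p=p+r.apply(s/1e3); r=r*R.from_rotvec(w)
        print("--")
def err(P,O):
    o,p,r=cur(); print("t",o["t"],"pos",p,"need tool mm",r.inv().apply(P-p)*1e3,"rot",(r.inv()*O).as_rotvec(),"world mm",(P-p)*1e3,"w",o["gripper_width"],"F",o["contact_force"],"q",o["q"])
E
python3 - <<'E'
from h import *
import pickle
S=pickle.load(open("side.pkl","rb"));T=pickle.load(open("top.pkl","rb"))
for c,o,ps in ((T,(255,125),((15,98),(50,207))),):
    a,b=[onz(c,(o[0]+u/2,o[1]+v/2),.03) for u,v in ps]; d=b-a; print("plinth front edge",a,b,np.rad2deg(np.arctan2(d[1],d[0])))
for n,p,z in(("bowl",(323,185),.06),("melon",(288,393),.03),("measure",(223,197),.05)): print(n,onz(T,(p[0]/1.4,p[1]/1.4),z))
P,O=tcp((.511,.249),.042,105,40); print("grasp",P,O.as_matrix())
plan([(np.array([.47,-.15,.45]),ori(70,0),13),(np.array([.49,.40,.30]),ori(105,40),11)])
E
```

```text
plinth front edge [0.6505 0.0293 0.03  ] [ 0.4919 -0.0263  0.03  ] -160.6782193009873
bowl [0.7643 0.1242 0.06  ]
melon [0.3367 0.1809 0.03  ]
measure [0.7348 0.3302 0.05  ]
grasp [0.4807 0.3619 0.0443] [[-0.1983  0.9659  0.1664]
 [ 0.7399  0.2588 -0.6209]
 [-0.6428  0.     -0.766 ]]
1, 28, -27, -18, 0, 0, -0.06,
1, 30, -25, -18, 0, 0, -0.06,
1, 31, -23, -18, 0, 0, -0.06,
1, 33, -21, -18, 0, 0, -0.06,
1, 34, -19, -18, 0, 0, -0.06,
1, 35, -17, -18, 0, 0, -0.06,
1, 36, -15, -18, 0, 0, -0.06,
1, 36, -13, -18, 0, 0, -0.06,
1, 37, -10, -18, 0, 0, -0.06,
1, 38, -8, -18, 0, 0, -0.06,
1, 38, -6, -18, 0, 0, -0.07,
1, 38, -3, -17, 0, 0, -0.06,
1, 39, -1, -18, 0, 0, -0.07,
--
1, 48, -15, 14, -0.02, -0.06, -0.05,
1, 49, -13, 11, -0.02, -0.06, -0.05,
1, 50, -11, 7, -0.02, -0.06, -0.05,
1, 51, -8, 4, -0.02, -0.06, -0.05,
1, 51, -6, 1, -0.02, -0.06, -0.05,
1, 52, -3, -2, -0.02, -0.06, -0.06,
1, 52, 0, -6, -0.02, -0.06, -0.05,
1, 51, 2, -9, -0.02, -0.06, -0.06,
1, 50, 6, -11, -0.02, -0.07, -0.06,
1, 49, 9, -15, -0.02, -0.06, -0.05,
1, 47, 11, -18, -0.01, -0.06, -0.06,
--
```

Request:
drive_tool(
  series=[1,28,-27,-20,0,0,-0.06,1,30,-25,-20,0,0,-0.06,1,31,-23,-20,0,0,-0.06,1,33,-21,-20,0,0,-0.06,1,34,-19,-20,0,0,-0.06,1,35,-17,-20,0,0,-0.06,1,36,-15,-20,0,0,-0.06,1,36,-13,-20,0,0,-0.06,1,37,-10,-20,0,0,-0.06,1,38,-8,-20,0,0,-0.06,1,38,-6,-20,0,0,-0.07,1,38,-3,-17,0,0,-0.06],
)

```text
t: 1.6
eef_pos: [0.4557, -0.1849, 0.455]
tool_rot: [0.0, 0.838, 0.546, -0.0]
contact_force: [0.5, -0.0, 0.5]
gripper_width: 1.006
```

Run:
```python
from h import *
plan([(np.array([.49,.42,.30]),ori(105,40),12)])
err(np.array([.47,-.15,.45]),ori(70,0))
```

```text
1, 47, -18, 13, -0.02, -0.06, -0.05,
1, 49, -16, 10, -0.02, -0.06, -0.05,
1, 50, -13, 6, -0.02, -0.06, -0.05,
1, 51, -11, 3, -0.02, -0.05, -0.06,
1, 52, -8, 0, -0.02, -0.06, -0.05,
1, 52, -5, -3, -0.02, -0.05, -0.06,
1, 52, -2, -5, -0.02, -0.06, -0.05,
1, 51, 1, -8, -0.02, -0.05, -0.06,
1, 51, 4, -11, -0.02, -0.06, -0.05,
1, 49, 7, -14, -0.02, -0.05, -0.06,
1, 48, 10, -16, -0.02, -0.06, -0.05,
1, 47, 13, -19, -0.02, -0.05, -0.06,
--
t 1.6 pos [ 0.4557 -0.1849  0.455 ] need tool mm [37.7357 -0.9839  4.9887] rot [-0.0001  0.0002 -0.0659] world mm [14.3122 34.9291 -4.9957] w 1.0056116346613733 F [ 0.5287 -0.0483  0.5416] q [ 0.5885  0.0505 -0.3446  1.5907  0.0173  1.5035 -0.1718]
```

Request:
drive_tool(
  series=[1,47,-18,13,-0.02,-0.06,-0.05,1,49,-16,10,-0.02,-0.06,-0.05,1,50,-13,6,-0.02,-0.06,-0.05,1,51,-11,3,-0.02,-0.05,-0.06,1,52,-8,0,-0.02,-0.06,-0.05,1,52,-5,-3,-0.02,-0.05,-0.06,1,52,-2,-5,-0.02,-0.06,-0.05,1,51,1,-8,-0.02,-0.05,-0.06,1,51,4,-11,-0.02,-0.06,-0.05,1,49,7,-14,-0.02,-0.05,-0.06,1,48,10,-16,-0.02,-0.06,-0.05,1,47,13,-19,-0.02,-0.05,-0.06],
)

```text
t: 3.1
eef_pos: [0.4915, 0.4194, 0.2974]
tool_rot: [0.27, 0.571, 0.746, -0.212]
contact_force: [1.8, -0.9, -0.4]
gripper_width: 1.0
```

Run:
```python
from h import *
err(np.array([.49,.42,.30]),ori(105,40))
P,O=tcp((.511,.249),.042,105,40)
A=P-O.as_matrix()[:,2]*.09
plan([(A,O,6)])
S=cam("side");T=cam("top")
# clean rim/handle re-measure: dark handle mask in both views (unoccluded?)
a=cv2.resize(T["pixels"][150:260,100:240],None,fx=4,fy=4);b=cv2.resize(S["pixels"][40:150,215:355],None,fx=4,fy=4)
cv2.imwrite("pics/near.png",np.vstack([a,b])[:, :][:880]) ; cv2.imwrite("pics/near.png",cv2.resize(np.hstack([a,b]),(800,314)))
```

```text
t 3.1 pos [0.4915 0.4194 0.2974] need tool mm [-0.9649 -1.356  -2.6364] rot [-0.0058  0.0017  0.0051] world mm [-1.5388  0.5814  2.6485] w 0.9995477415876063 F [ 1.8051 -0.9437 -0.4182] q [-0.6922  0.7132 -0.6282  1.2551  0.7527  1.9128 -1.0334]
1, 20, -4, 23, 0, 0, 0,
1, 21, -4, 23, 0, 0, 0,
1, 20, -4, 23, 0, 0, 0,
1, 21, -4, 23, 0, 0, 0,
1, 20, -4, 23, 0, 0, 0,
1, 21, -4, 23, -0.01, 0, 0.01,
--
```

View pics/near.png

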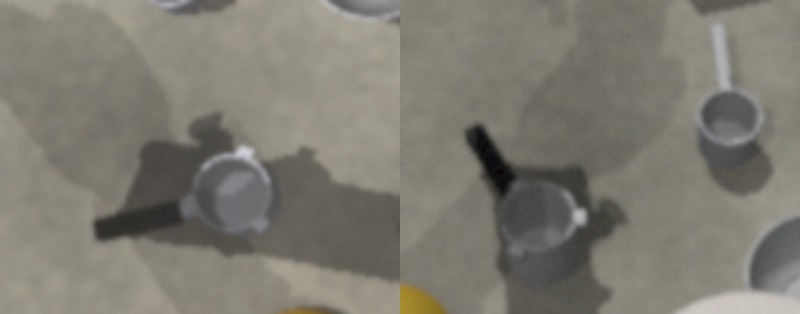

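Left (top view): handle from (97,228) to the cup at (235,190). Right (side view): handle tip (475,130), cup (540,215). The gripper doesn't hide either one. Next I refine the handle line by mask.

Run:
```python
from h import *
import pickle
S=pickle.load(open("side.pkl","rb"));T=pickle.load(open("top.pkl","rb"))
L={}
for n,c,(x,y,w,h),th in(("T",T,(128,215,40,24),70),("S",S,(234,78,24,32),50)):
    g=cv2.cvtColor(c["pixels"][y:y+h,x:x+w],cv2.COLOR_BGR2GRAY)
    k=max(cv2.findContours((g<th).astype(np.uint8),cv2.RETR_EXTERNAL,cv2.CHAIN_APPROX_NONE)[0],key=cv2.contourArea)
    (cx,cy),wh,a=cv2.minAreaRect(k); b=cv2.boxPoints(((cx,cy),wh,a))+[x,y]
    b=b[np.argsort(b[:,0])]; e1=b[:2].mean(0); e2=b[2:].mean(0)
    if n=="S": b=b[np.argsort(b[:,1])]; e1=b[:2].mean(0); e2=b[2:].mean(0)
    L[n]=(e1,e2); P=[onz(c,e,.052) for e in(e1,e2)]; d=P[0]-P[1]
    print(n,wh,e1,e2,P,np.linalg.norm(d),np.rad2deg(np.arctan2(d[1],d[0])))
for i in(0,1): print(tri(T,L["T"][i],S,L["S"][i]))
```

```text
T (7.2671709060668945, 28.634822845458984) [133.6588 230.4647] [161.6118 224.2529] [array([0.4723, 0.3871, 0.052 ]), array([0.4922, 0.3096, 0.052 ])] 0.08000077902203824 104.41102320618796
S (23.838302612304688, 6.516946315765381) [239.9412  85.2353] [252.2059 105.6765] [array([0.4738, 0.3858, 0.052 ]), array([0.4927, 0.3093, 0.052 ])] 0.07878097612708412 103.88567014371573
(array([0.4733, 0.3883, 0.048 ]), np.float64(0.0013920800203516665))
(array([0.4925, 0.3099, 0.051 ]), np.float64(0.00045980667803567724))
```

Request:
drive_tool(
  series=[1,20,-4,22,0,0,0,1,20,-4,22,0,0,0,1,20,-4,22,0,0,0,1,20,-4,22,0,0,0,1,20,-4,22,0,0,0,1,20,-4,22,0,0,0],
)

```text
t: 3.95
eef_pos: [0.4651, 0.4189, 0.1198]
tool_rot: [0.269, 0.572, 0.746, -0.21]
contact_force: [-0.1, -0.3, 0.4]
gripper_width: 1.003
```

Run:
```python
from h import *
P,O=tcp((.5092,.2475),.042,104.2,40)
err(P,O)
plan([(P,O,6)])
```

```text
t 3.95 pos [0.4651 0.4189 0.1198] need tool mm [ 2.3704  0.3225 96.4205] rot [ 0.0046 -0.0012  0.013 ] world mm [ 15.444  -58.0531 -75.4583] w 1.002729072609188 F [-0.0669 -0.3162  0.4448] q [-0.7063  0.858  -0.6151  1.4328  0.7822  1.6781 -1.2351]
1, 0, 0, 16, 0, 0, 0,
1, 0, 0, 16, 0, 0, 0,
1, 1, 0, 16, 0, 0, 0,
1, 0, 0, 16, 0, 0, 0,
1, 1, 0, 16, 0, 0, 0.01,
1, 0.4, 0.3, 16.4, 0, 0, 0,
--
```

Request:
drive_tool(
  series=[1,1,0,16,0,0,0,1,0,0,16,0,0,0,1,1,0,16,0,0,0,1,0,0,16,0,0,0.01,1,0,0,16,0,0,0,1,0,0,16,0,0,0,-1,0,0,0,0,0,0,-1,0,0,0,0,0,0,-1,0,0,0,0,0,0,-1,0,0,0,0,0,0,-1,0,0,0,0,0,0,-1,0,0,0,0,0,0],
  force=90,
)

```text
t: 5.45
eef_pos: [0.4803, 0.3612, 0.0466]
tool_rot: [0.27, 0.575, 0.743, -0.208]
contact_force: [0.7, 1.1, 0.6]
gripper_width: -0.0
```

Run:
```python
from h import *
P,O=tcp((.5092,.2475),.042,104.2,40)
err(P,O)
o,p,r=cur()
print("lift 74 tool", r.inv().apply([0,0,74]))
```

```text
t 5.45 pos [0.4803 0.3612 0.0466] need tool mm [1.1671 0.1344 2.0386] rot [ 0.005  -0.0015  0.0033] world mm [ 0.2374 -0.3649 -2.3123] w -0.0002652954097608403 F [0.7473 1.1294 0.551 ] q [-0.6402  0.8956 -0.5885  1.562   0.8391  1.534  -1.2894]
lift 74 tool [-47.4807   0.1257 -56.7588]
```

Run:
```python
from h import *
S=cam("side");T=cam("top")
o,p,r=cur(); print(proj(T,p),proj(S,p))
a=cv2.resize(T["pixels"][160:270,90:230],None,fx=4,fy=4);b=cv2.resize(S["pixels"][40:150,195:335],None,fx=4,fy=4)
cv2.imwrite("pics/grasp.png",cv2.resize(np.hstack([a,b]),(800,314)))
```

```text
[[143.55   228.0856]] [[244.1464  92.7038]]
```

View pics/grasp.png

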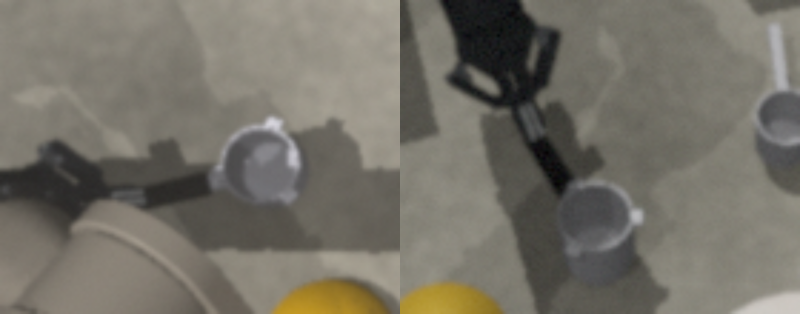

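Left: the grey pads sit at about (128,194), with the handle visible only from x=146 on. Right: pads at (532,122). A reported width of 0 suggests an empty grasp, so I lift a little and check.

Request:
drive_tool(
  series=[-1,-8,0,-9.5,0,0,0,-1,-8,0,-9.5,0,0,0,-1,-8,0,-9.5,0,0,0,-1,0,0,0,0,0,0],
)

```text
t: 6.05
eef_pos: [0.4807, 0.3616, 0.0853]
tool_rot: [0.27, 0.576, 0.743, -0.207]
contact_force: [0.7, -0.2, 1.1]
gripper_width: -0.0
```

Run:
```python
from h import *
S=cam("side");T=cam("top")
o,p,r=cur(); print(p,r.as_matrix()[:,2],proj(T,p),proj(S,p),o["gripper_width"],o["contact_force"],o["torque"])
a=cv2.resize(T["pixels"][200:250,110:200],(800,444),interpolation=cv2.INTER_CUBIC)[:, :]
b=cv2.resize(S["pixels"][75:145,215:305],(400,311),interpolation=cv2.INTER_CUBIC)
cv2.imwrite("pics/lift.png",np.hstack([cv2.resize(T["pixels"][190:260,110:200],(400,311),interpolation=cv2.INTER_CUBIC),b]))
```

```text
[0.4803 0.3609 0.084 ] [ 0.1623 -0.6208 -0.767 ] [[140.1665 226.8268]] [[243.0623  85.7447]] 0.001784818869628677 [-0.0718  0.4665  0.2229] [ 0.6364  0.1281 -0.0375]
```

View pics/lift.png

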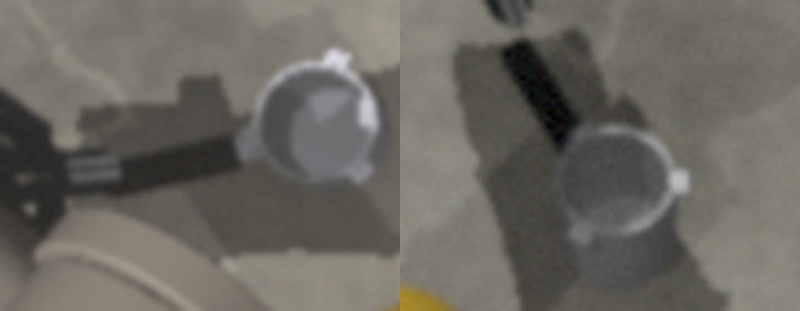

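Side view (right): the shut fingertips end at about (512,25), clear of the handle, which starts at (515,42); the cup did not lift. Top view (left): pads at (95,165). I compare this with the tip position the robot's state implies.

Run:
```python
from h import *
S=cam("side");T=cam("top")
o,p,r=cur(); z=r.as_matrix()[:,2]
for k in(-.04,-.02,0,.022): print(k,p+k*z,"T",(proj(T,p+k*z)[0]-[110,190])*4.444,"S",(proj(S,p+k*z)[0]-[215,75])*4.444)
print(tri(T,(110+118/4.444,190+166/4.444),S,(215+513/4.444-90,75+25/4.444)))
for nm,c,(x,y,w,h),th in(("T",T,(138,200,28,40),70),("S",S,(232,78,24,32),50)):
    print(nm)
import itertools
# handle now
P=[onz(S,(215+u/4.444-90,75+v/4.444),.052) for u,v in((515,42),(570,140))]; print("handle",P)
```

```text
-0.04 [0.4737 0.3854 0.1141] T [ 79.5533 168.6244] S [101.6072  -8.4278]
-0.02 [0.4769 0.373  0.0987] T [107.4839 166.2769] S [113.2388  20.3531]
0 [0.4802 0.3606 0.0834] T [134.7569 163.9846] S [124.6748  48.6499]
0.022 [0.4837 0.3469 0.0665] T [164.0249 161.5247] S [137.0343  79.2319]
(array([0.4761, 0.3643, 0.1069]), np.float64(0.0010631950014681443))
T
S
handle [array([0.4771, 0.3877, 0.052 ]), array([0.495 , 0.3058, 0.052 ])]
```

Run:
```python
from h import *
import pickle
T=pickle.load(open("top.pkl","rb"));S=pickle.load(open("side.pkl","rb"))
p=np.array([.2773,-.6148,.2166]); r=R.from_quat([.97763,.2103,-.0002,-.0008]); M=r.as_matrix()
print(M)
for n,c in(("T",T),("S",S)):
  for k in(-.06,0,.022):
    print(n,k,proj(c,[p+k*M[:,2],p+k*M[:,2]+.0425*M[:,1],p+k*M[:,2]-.0425*M[:,1]]).ravel())
S2=cam("side");T2=cam("top"); o,p,r=cur(); M=r.as_matrix()
def mk(c,x,y,w,h,s,p,M):
    im=cv2.resize(c["pixels"][y:y+h,x:x+w],None,fx=s,fy=s,interpolation=cv2.INTER_CUBIC)
    for k,col in((-.06,(255,0,0)),(0,(0,255,0)),(.022,(0,0,255))):
        q=(proj(c,p+k*M[:,2])[0]-[x,y])*s; cv2.circle(im,tuple(int(v) for v in q),3,col,-1)
    return im
a=mk(T,480,290,80,80,5,np.array([.2773,-.6148,.2166]),R.from_quat([.97763,.2103,-.0002,-.0008]).as_matrix())
b=mk(S2,200,40,80,80,5,p,M)
cv2.imwrite("pics/tip.png",np.hstack([a,b]))
```

```text
[[ 0.9115  0.4112 -0.0007]
 [ 0.4112 -0.9115  0.0015]
 [-0.0001 -0.0016 -1.    ]]
T -0.06 [528.4194 316.5769 544.3357 309.4884 512.4225 323.7014]
T 0 [515.7035 314.4701 530.8697 307.7342 500.4642 321.2384]
T 0.022 [511.3487 313.7485 526.2573 307.1333 496.3695 320.395 ]
S -0.06 [248.9305 504.5379 263.5599 525.8811 234.6634 483.7233]
S 0 [251.2832 494.6882 264.9788 514.5114 237.905  475.3243]
S 0.022 [252.0711 491.3898 265.4534 510.7082 238.9917 472.5088]
```

View pics/tip.png

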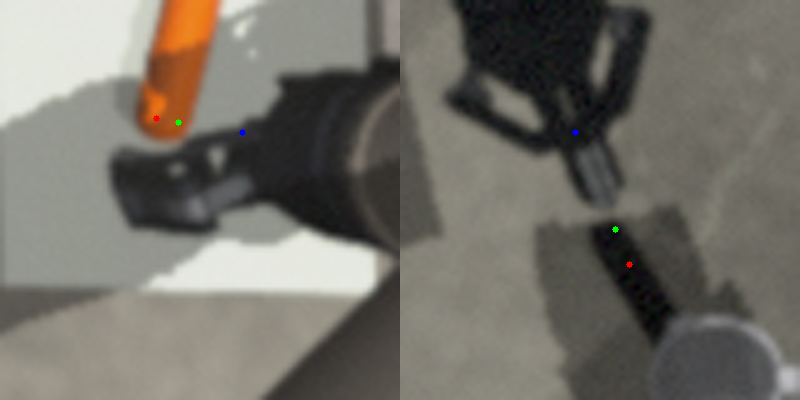

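Left: at the start pose the gripper shows at about (165,190), away from the (178,122) its state implies. Right: the shut tips are at (603,207) instead of (629,264). So the reported TCP and the cameras disagree by 30–40 mm. I raise the gripper clear of the handle and measure the offset.

Request:
drive_tool(
  series=[-1,-16,0,-19,0,0,0,-1,-16,0,-19,0,0,0,-1,-16,0,-19,0,0,0,-1,-16,0,-19,0,0,0,-1,0,0,0,0,0,0,-1,0,0,0,0,0,0],
)

```text
t: 7.1
eef_pos: [0.4801, 0.3603, 0.183]
tool_rot: [0.271, 0.575, 0.743, -0.209]
contact_force: [0.3, 0.2, -0.7]
gripper_width: -0.0
```

Run:
```python
from h import *
import pickle
T0=pickle.load(open("top.pkl","rb"));S0=pickle.load(open("side.pkl","rb"))
print("base",proj(T0,[0,0,0]),proj(S0,[0,0,0]))
S=cam("side");T=cam("top"); o,p,r=cur(); M=r.as_matrix()
print("extr same",np.abs(np.array(T["tvec"])-T0["tvec"]).max(),np.abs(np.array(S["rvec"])-S0["rvec"]).max(), np.abs(np.array(S["camera_matrix"])-S0["camera_matrix"]).max())
print(p,M[:,2],o["gripper_width"])
pickle.dump((S,T,p,M),open("air.pkl","wb"))
def mk(c,x,y,w,h,s):
    im=cv2.resize(c["pixels"][y:y+h,x:x+w],None,fx=s,fy=s,interpolation=cv2.INTER_CUBIC)
    for k,col in((-.06,(255,0,0)),(0,(0,255,0)),(.022,(0,0,255))):
        q=(proj(c,p+k*M[:,2])[0]-[x,y])*s; cv2.circle(im,tuple(int(v) for v in q),2,col,-1)
    return im
qt=proj(T,p)[0].astype(int);qs=proj(S,p)[0].astype(int);print(qt,qs)
def cr(c,q,w=100):
    x=int(np.clip(q[0]-w//2,0,560-w));y=int(np.clip(q[1]-w//2,0,420-w));print(x,y);return mk(c,x,y,w,w,4)
cv2.imwrite("pics/air.png",np.hstack([cr(T,qt),cr(S,qs)]))
```

```text
base [[265.7565 401.9999]] [[105.9071 252.6051]]
extr same 0.0 0.0 0.0
[0.48   0.36   0.1823] [ 0.1613 -0.6221 -0.7661] -0.0005962931640979283
[130 223] [239  65]
80 173
189 15
```

View pics/air.png

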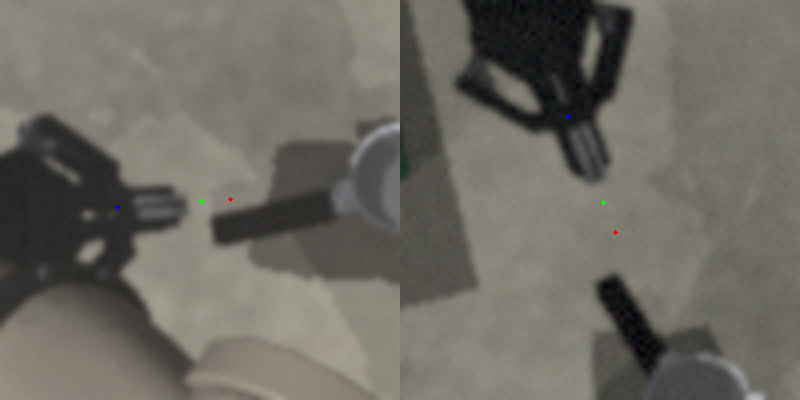

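Both views now show the shut fingers clearly: tip at (186,207) on the left and (598,180) on the right, about 35 mm short of the red point where the state puts it.

Run:
```python
from h import *
import pickle
S,T,p,M=pickle.load(open("air.pkl","rb"))
t=lambda u,v:(80+u/4,173+v/4); s=lambda u,v:(189+(u-400)/4,15+v/4)
tip,e=tri(T,t(186,207),S,s(598,182)); print("tip",tip,e,"expected",p+.022*M[:,2])
print("offset world",tip-p-.022*M[:,2],"tool frame of tip rel TCP",M.T@(tip-p))
b,e=tri(T,t(120,207),S,s(570,120)); print("fingers root",b,e); d=tip-b; print("axis",d/np.linalg.norm(d),np.linalg.norm(d),"reported",M[:,2])
# knuckles
k1,e1=tri(T,t(40,130),S,s(625,15)); k2,e2=tri(T,t(40,130),S,s(465,85)); print(k1,e1,k2,e2)
```

```text
tip [0.477  0.3652 0.1974] 0.004639818990349581 expected [0.4835 0.3464 0.1654]
offset world [-0.0065  0.0188  0.032 ] tool frame of tip rel TCP [-0.0053 -0.0016 -0.0152]
fingers root [0.4709 0.3976 0.2238] 0.0004320332859314785
axis [ 0.145  -0.7664 -0.6258] 0.042291317996138986 reported [ 0.1613 -0.6221 -0.7661]
[0.5165 0.4356 0.2631] 0.007785498214004862 [0.4582 0.4043 0.2982] 0.10319809459476964
```

Run:
```python
from h import *
import pickle
S,T,p,M=pickle.load(open("air.pkl","rb"))
for n,c,(x,y,w,h),th in(("T",T,(131,215,34,24),62),("S",S,(234,80,24,30),45)):
    g=cv2.cvtColor(c["pixels"][y:y+h,x:x+w],cv2.COLOR_BGR2GRAY)
    k=max(cv2.findContours((g<th).astype(np.uint8),cv2.RETR_EXTERNAL,cv2.CHAIN_APPROX_NONE)[0],key=cv2.contourArea)
    (cx,cy),wh,a=cv2.minAreaRect(k); b=cv2.boxPoints(((cx,cy),wh,a))+[x,y]
    b=b[np.argsort(b[:,0 if n=="T" else 1])]; e=[b[:2].mean(0),b[2:].mean(0)]
    P=[onz(c,q,.052) for q in e]; d=P[0]-P[1]
    print(n,wh,P,np.rad2deg(np.arctan2(d[1],d[0])))
P,O=tcp((.5092,.2475),.042,104.2,40,g=-.036)
P+=O.apply([.003,.002,0])
A=P-O.as_matrix()[:,2]*.09
err(P,O); plan([(A,O,4),(P,O,8)])
```

```text
T (8.246211051940918, 29.589345932006836) [array([0.4713, 0.3869, 0.052 ]), array([0.494 , 0.3075, 0.052 ])] 105.95330123305489
S (25.238859176635742, 7.488452911376953) [array([0.4729, 0.386 , 0.052 ]), array([0.4963, 0.3064, 0.052 ])] 106.37106002739947
t 7.2 pos [0.48   0.36   0.1823] need tool mm [ 92.156    2.5464 144.2771] rot [ 0.0038 -0.0001  0.0042] world mm [   8.046   -20.7698 -169.7615] w -0.0005962931640979283 F [-0.2316  0.2886 -0.1045] q [-0.6156  0.7309 -0.6293  1.5147  0.7643  1.6887 -1.1686]
1, 23, 1, 14, 0, 0, 0,
1, 23, 1, 13, 0, 0, 0,
1, 23, 0, 14, 0, 0, 0,
1, 23, 1, 13, 0, 0, 0,
--
1, 0, 0, 11, 0, 0, 0,
1, 0, 0, 11, 0, 0, 0,
1, 0, 0, 11, 0, 0, 0,
1, 0, 0, 11, 0, 0, 0,
1, 0, 0, 12, 0, 0, 0,
1, 0, 0, 11, 0, 0, 0,
1, 0.1, -0.2, 11.6, 0, 0, 0,
1, 0.1, -0.3, 11.7, 0, 0, 0,
--
```

Request:
drive_tool(
  series=[1,23,1,14,0,0,0,1,23,1,13,0,0,0,1,23,0,14,0,0,0,1,23,1,13,0,0,0,1,0,0,11,0,0,0,1,0,0,11,0,0,0,1,0,0,11,0,0,0,1,0,0,11,0,0,0,1,0,0,11,0,0,0,1,0,0,11,0,0,0,1,0,0,12,0,0,0,1,0,0,12,0,0,0],
)

```text
t: 8.7
eef_pos: [0.489, 0.3397, 0.013]
tool_rot: [0.27, 0.576, 0.743, -0.208]
contact_force: [-0.9, -0.1, 0.4]
gripper_width: 1.0
```

Request:
drive_tool(
  series=[-1,0,0,0,0,0,0,-1,0,0,0,0,0,0,-1,0,0,0,0,0,0,-1,0,0,0,0,0,0,-1,0,0,0,0,0,0],
)

```text
t: 9.32
eef_pos: [0.4888, 0.3407, 0.014]
tool_rot: [0.27, 0.575, 0.743, -0.208]
contact_force: [-0.2, 1.8, 2.0]
gripper_width: 0.242
```

Gripped: width 0.242, about 21 mm. I lift by about 70 mm.

Request:
drive_tool(
  series=[-1,-9,0,-11,0,0,0,-1,-9,0,-11,0,0,0,-1,-9,0,-11,0,0,0,-1,-9,0,-11,0,0,0,-1,-9,0,-11,0,0,0,-1,0,0,0,0,0,0,-1,0,0,0,0,0,0],
)

```text
t: 10.2
eef_pos: [0.4885, 0.3407, 0.0844]
tool_rot: [0.27, 0.575, 0.743, -0.209]
contact_force: [-1.4, -0.3, -3.1]
gripper_width: 0.242
```

Run:
```python
from h import *
import pickle
S=cam("side");T=cam("top"); o,p,r=cur(); print(p,o["gripper_width"],o["contact_force"],o["torque"])
pickle.dump((S,T,p,r.as_quat()),open("lifted.pkl","wb"))
q=[proj(c,[.509,.2475,.16])[0].astype(int) for c in(T,S)];print(q)
t=[]
for c,(u,v) in zip((T,S),q):
    t.append(cv2.resize(c["pixels"][v-35:v+35,u-50:u+30],(400,350),interpolation=cv2.INTER_CUBIC)); print(u-50,v-35)
cv2.imwrite("pics/lifted.png",np.hstack(t))
```

```text
[0.4883 0.3406 0.0841] 0.24251428382832815 [-0.3119 -0.2153 -2.0151] [1.0716 0.2929 0.0342]
[array([176, 214]), array([260, 103])]
126 179
210 68
```

View pics/lifted.png

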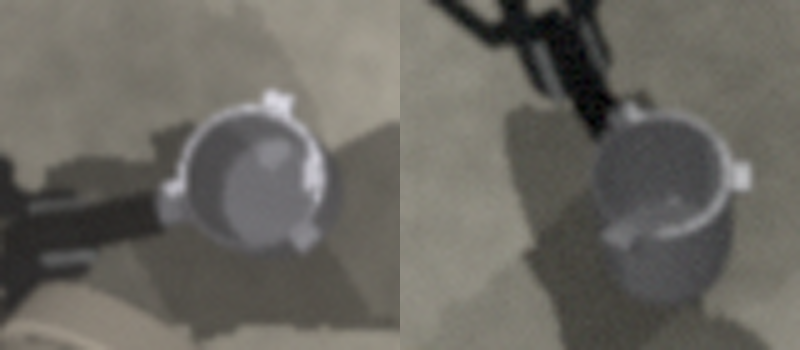

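Rim centre is about (253,176) in the top view (left) and (660,174) in the side view (right). The three lugs can be matched across both views, so I triangulate them for the cup's axis, tilt and heading.

Run:
```python
from h import *
import pickle
S,T,p,q=pickle.load(open("lifted.pkl","rb")); r=R.from_quat(q)
t=lambda u,v:(126+u/5,179+v/5); s=lambda u,v:(210+(u-400)/5,68+v/5)
L=[tri(T,t(*a),S,s(*b)) for a,b in(((278,101),(741,177)),((305,240),(621,237)),((169,190),(627,110)))]
for l in L: print(l)
A,B,C=[l[0] for l in L]; c=(A+B+C)/3; n=np.cross(B-A,C-A); n/=np.linalg.norm(n); n*=np.sign(n[2])
print("lug centre",c,"normal",n,"C dir",np.rad2deg(np.arctan2(*(C-c)[[1,0]])),[np.linalg.norm(x-c) for x in(A,B,C)])
rc=tri(T,t(253,176),S,s(660,174)); print("rim",rc)
print("rim onz .158",onz(T,t(253,176),.158),onz(S,s(660,174),.158))
print("c in tool",r.inv().apply(c-p),"predicted world axis")
```

```text
(array([0.5525, 0.238 , 0.1534]), np.float64(0.0036099679990675257))
(array([0.4806, 0.2206, 0.1513]), np.float64(0.0061661291222240445))
(array([0.5031, 0.2919, 0.1565]), np.float64(0.0035465105272484846))
lug centre [0.5121 0.2502 0.1537] normal [-0.0121 -0.0687  0.9976] C dir 102.13181269091145 [np.float64(0.0422045820190388), np.float64(0.0432158540027221), np.float64(0.0427843215246407)]
rim (array([0.5111, 0.248 , 0.1586]), np.float64(0.002539582827446059))
rim onz .158 [0.5098 0.2481 0.158 ] [0.5124 0.2485 0.158 ]
c in tool [-0.1163  0.0004  0.0067] predicted world axis
```

```bash
cat >> h.py <<'E'
# cup relative to reported TCP when grasped
_S,_T,_p,_q=__import__("pickle").load(open("lifted.pkl","rb"))
R0=R.from_quat(_q); H0=105.; D0=np.array([.511,.2485])-_p[:2]
FRONT=110.6
def cup(xy,lugz,th):
    Q=R.from_euler("z",th-H0,degrees=True); d=Q.apply(np.r_[D0,0])
    return np.r_[np.array(xy)-d[:2],lugz-.064],Q*R0
E
python3 - <<'E'
from h import *
P,O=cup(RING,.150,FRONT-50)
print(P,O.as_matrix()[:,2])
plan([(P,O,12)],jaw=-1)
E
```

```text
[ 0.6539 -0.002   0.086 ] [-0.3195 -0.5572 -0.7664]
-1, -24, 6, 20, 0.04, 0, 0.05,
-1, -24, 8, 20, 0.04, 0, 0.05,
-1, -23, 10, 19, 0.04, 0, 0.05,
-1, -23, 12, 19, 0.04, 0, 0.05,
-1, -22, 14, 18, 0.04, 0, 0.05,
-1, -21, 16, 18, 0.04, 0, 0.05,
-1, -20, 17, 17, 0.04, 0, 0.05,
-1, -19, 19, 16, 0.04, 0, 0.05,
-1, -18, 21, 15, 0.04, 0, 0.05,
-1, -18, 22, 15, 0.05, 0, 0.05,
-1, -16, 24, 13, 0.04, 0, 0.05,
-1, -15, 25, 12, 0.05, -0.01, 0.04,
--
```

Request:
drive_tool(
  series=[-1,-24,6,20,0.04,0,0.05,-1,-24,8,20,0.04,0,0.05,-1,-23,10,19,0.04,0,0.05,-1,-23,12,19,0.04,0,0.05,-1,-22,14,18,0.04,0,0.05,-1,-21,16,18,0.04,0,0.05,-1,-20,17,17,0.04,0,0.05,-1,-19,19,16,0.04,0,0.05,-1,0,0,0,0,0,0],
)

```text
t: 11.42
eef_pos: [0.6001, 0.1076, 0.085]
tool_rot: [0.212, 0.748, 0.569, -0.267]
contact_force: [0.8, 0.3, -1.6]
gripper_width: 0.246
```

Run:
```python
from h import *
import pickle
P,O=cup(RING,.150,FRONT-50); err(P,O)
plan([(P,O,6)],jaw=-1)
S=cam("side");T=cam("top"); o,p,r=cur()
th=H0+(r*R0.inv()).as_rotvec(degrees=True)[2]; Q=R.from_euler("z",th-H0,degrees=True)
ax=np.r_[(p+Q.apply(np.r_[D0,0]))[:2],p[2]+.064+.01]; print("rim pred",ax,th)
t=[]
for c in(T,S):
    u,v=proj(c,ax)[0].astype(int); print(u-40,v-35)
    t.append(cv2.resize(c["pixels"][v-35:v+35,u-40:u+40],(400,350),interpolation=cv2.INTER_CUBIC))
pickle.dump((S,T,p,r.as_quat()),open("mid.pkl","wb"))
cv2.imwrite("pics/mid.png",np.hstack(t))
```

```text
t 11.425 pos [0.6001 0.1076 0.085 ] need tool mm [-70.1833  80.6475  58.911 ] rot [ 0.1746 -0.0029  0.188 ] world mm [  53.8061 -109.5637    0.9594] w 0.24552211007112124 F [ 0.816   0.3312 -1.6054] q [-0.2522  0.8276 -0.45    1.5218  0.7239  1.5314 -1.2272]
-1, -12, 13, 10, 0.03, 0, 0.03,
-1, -11, 14, 9, 0.03, 0, 0.03,
-1, -11, 15, 9, 0.03, 0, 0.03,
-1, -10, 15, 9, 0.03, 0, 0.03,
-1, -10, 16, 8, 0.03, 0, 0.03,
-1, -9.6, 16.6, 7.3, 0.02, 0, 0.04,
--
rim pred [0.5729 0.0208 0.1588] 75.64602967917878
223 158
267 138
```

View pics/mid.png

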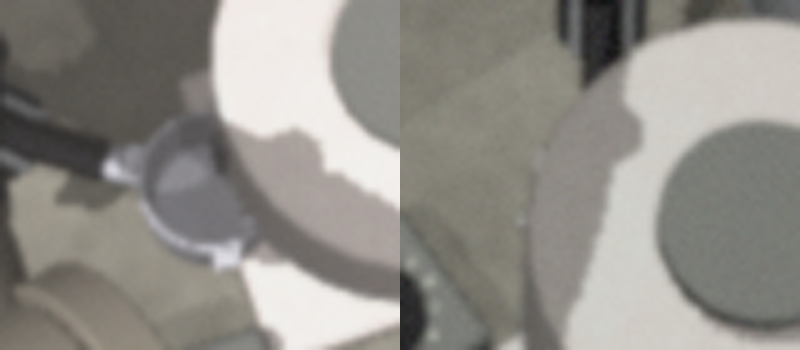

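Left (top view): handle lug at (122,165) and a second lug at (230,258), cup otherwise partly under the drum. Right (side view): cup hidden by the drum, jaws at (600,30). I check heading and centre from these two lugs.

Run:
```python
from h import *
import pickle
S,T,p,q=pickle.load(open("mid.pkl","rb"))
t=lambda u,v:onz(T,(223+u/5,158+v/5),.1525)[:2]
C=t(122,165);B=t(230,258); m=(B+C)/2; d=B-C; L=np.linalg.norm(d); n=np.array([-d[1],d[0]])/L
c=m+n*L/2/np.sqrt(3)
for s in(1,-1):
    c=m+s*n*L/2/np.sqrt(3); a=lambda v:np.rad2deg(np.arctan2(v[1],v[0]))
    print(C,B,L,"centre",c,"heads",a(C-c),a(B-c)%360-120)
# same procedure at lift (top only) for the reference
S,T,p,q=pickle.load(open("lifted.pkl","rb")); t=lambda u,v:onz(T,(126+u/5,179+v/5),.1525)[:2]
A,B,C=t(278,101),t(305,240),t(169,190); c=(A+B+C)/3; print("lifted",c,a(C-c),a(B-c)%360-120,a(A-c)+120)
# machine orientation from dial marks & lid, top only
T0=pickle.load(open("top.pkl","rb")); print("lid top-only",onz(T0,(308.62,168.71),.330))
```

```text
[0.5781 0.0652] [0.53   0.0063] 0.07603716996033201 centre [0.5711 0.0218] heads 80.74180671430851 80.7418067143085
[0.5781 0.0652] [0.53   0.0063] 0.07603716996033201 centre [0.5371 0.0496] heads 20.741806714308492 140.7418067143085
lifted [0.51   0.2503] 101.00116864404166 102.77811451308594 103.26481438587128
lid top-only [ 0.6047 -0.0835  0.33  ]
```

Request:
drive_tool(
  series=[-1,-12,13,10,0.03,0,0.03,-1,-11,14,9,0.03,0,0.03,-1,-11,15,9,0.03,0,0.03,-1,-10,15,9,0.03,0,0.03,-1,-10,16,8,0.03,0,0.03,-1,-10,17,7,0.02,0,0.04,-1,0,0,0,0,0,0,-1,0,0,0,0,0,0],
)

```text
t: 12.52
eef_pos: [0.6532, 0.0036, 0.0863]
tool_rot: [0.172, 0.812, 0.475, -0.292]
contact_force: [0.6, 0.5, -1.6]
gripper_width: 0.243
```

Run:
```python
from h import *
P,O=cup(RING,.150,FRONT-50); err(P,O)
plan([(P,O,1)],jaw=-1)
print("up10 tool",O.inv().apply([0,0,10]))
```

```text
t 12.525 pos [0.6532 0.0036 0.0863] need tool mm [-3.2893  3.3732  3.0996] rot [ 0.0063 -0.0054  0.006 ] world mm [ 0.7268 -5.5855 -0.2812] w 0.24324444240800777 F [ 0.5916  0.5483 -1.5953] q [-0.1086  0.8891 -0.3765  1.3589  0.6653  1.589  -1.1719]
-1, -3.3, 3.4, 3.1, 0.01, -0.01, 0.01,
--
up10 tool [-6.4235  0.0062 -7.6641]
```

Request:
drive_tool(
  series=[-1,-3.3,3.4,3.1,0.01,-0.01,0.01,-1,-3.2,0,-3.8,0,0,0,-1,-3.2,0,-3.8,0,0,0,-1,-3.2,0,-3.8,0,0,0,-1,-3.2,0,-3.8,0,0,0,-1,0,0,0,0,0,0,-1,0,0,0,0,0,0],
)

```text
t: 13.4
eef_pos: [0.6542, -0.0028, 0.106]
tool_rot: [0.172, 0.814, 0.468, -0.298]
contact_force: [-0.6, -0.5, -1.5]
gripper_width: 0.246
```

Run:
```python
from h import *
P,O=cup(RING,.170,FRONT-50); err(P,O); print(bot.get_obs()["torque"])
```

```text
t 13.4 pos [ 0.6542 -0.0028  0.106 ] need tool mm [ 0.4784 -0.664  -0.3545] rot [-0.0033  0.0054 -0.0052] world mm [-0.2746  0.8476 -0.0397] w 0.24571603950298804 F [-0.6465 -0.462  -1.4581] q [-0.1042  0.8737 -0.3718  1.3426  0.6576  1.6235 -1.1582]
[ 1.0078 -0.5369  0.0416]
```

Request:
drive_tool(
  series=[-1,-2,0,-2.3,0,0,0,-1,-2,0,-2.3,0,0,0,-1,-2,0,-2.3,0,0,0,-1,-2,0,-2.3,0,0,0,-1,0,0,0,0,0,0],
)

```text
t: 14.02
eef_pos: [0.6544, -0.0029, 0.1187]
tool_rot: [0.172, 0.814, 0.468, -0.298]
contact_force: [-0.5, -0.4, -2.4]
gripper_width: 0.241
```

Run:
```python
from h import *
P,O=cup(RING,.182,FRONT-50); err(P,O); print(bot.get_obs()["torque"])
```

```text
t 14.025 pos [ 0.6544 -0.0029  0.1187] need tool mm [ 0.8928 -0.8734  0.1303] rot [-0.0029  0.0049 -0.0056] world mm [-0.4528  0.9551 -0.678 ] w 0.2414142838915967 F [-0.5297 -0.4075 -2.3556] q [-0.1033  0.8597 -0.3734  1.3383  0.6541  1.6381 -1.1495]
[ 0.9879 -0.5365 -0.0315]
```

Request:
drive_tool(
  series=[-1,-1.8,0,-2.1,0,0,0,-1,-1.8,0,-2.1,0,0,0,-1,-1.8,0,-2.1,0,0,0,-1,-1,0,-1.2,0,0,0,-1,0,0,0,0,0,0],
)

```text
t: 14.65
eef_pos: [0.6542, -0.0029, 0.1283]
tool_rot: [0.172, 0.814, 0.468, -0.298]
contact_force: [0.4, -0.1, -1.4]
gripper_width: 0.246
```

Run:
```python
from h import *
P,O=cup(RING,.193,FRONT-50); err(P,O); print(bot.get_obs()["torque"])
w=[cup(RING,.193,FRONT-50+a)+(4,) for a in(12.5,25,37.5,50)]
plan(w,jaw=-1)
```

```text
t 14.65 pos [ 0.6542 -0.0029  0.1283] need tool mm [ 0.0822 -0.7181 -0.9822] rot [-0.0031  0.0052 -0.0054] world mm [-0.2704  0.9648  0.6951] w 0.2462744432749378 F [ 0.4063 -0.065  -1.4338] q [-0.1029  0.8493 -0.3745  1.3348  0.6514  1.6501 -1.1425]
[ 0.9513 -0.5396  0.0218]
-1, -0.4, -5.3, 0.1, -0.04, 0, -0.04,
-1, -0.2, -5.3, -0.1, -0.03, 0, -0.04,
-1, 0.1, -5.3, -0.3, -0.04, 0, -0.05,
-1, 0.3, -5.4, -0.5, -0.03, 0.01, -0.04,
--
-1, 0, -5, 0, -0.04, 0, -0.04,
-1, -0.3, -5.2, 0.2, -0.03, 0, -0.04,
-1, -0.1, -5.2, 0.1, -0.04, 0, -0.04,
-1, 0, -5.2, -0.1, -0.03, 0, -0.05,
--
-1, 0, -5, 0, -0.04, 0, -0.04,
-1, -0.3, -5.2, 0.2, -0.03, 0, -0.04,
-1, -0.1, -5.2, 0.1, -0.04, 0, -0.04,
-1, 0.2, -5.3, -0.1, -0.03, 0, -0.05,
--
-1, 0, -5, 0, -0.04, 0, -0.04,
-1, -0.3, -5.2, 0.2, -0.03, 0, -0.04,
-1, -0.1, -5.2, 0.1, -0.04, 0, -0.04,
-1, 0.1, -5.2, -0.1, -0.03, 0, -0.05,
--
```

Request:
drive_tool(
  series=[-1,-0.4,-5.3,-0.2,-0.04,0,-0.04,-1,-0.2,-5.3,-0.2,-0.03,0,-0.04,-1,0.1,-5.3,-0.3,-0.04,0,-0.05,-1,0.3,-5.4,-0.4,-0.03,0.01,-0.04,-1,0,0,0,0,0,0],
)

```text
t: 15.28
eef_pos: [0.6345, 0.0074, 0.1294]
tool_rot: [0.2, 0.758, 0.556, -0.275]
contact_force: [-0.4, 0.3, -1.8]
gripper_width: 0.246
```

Run:
```python
from h import *
P,O=cup(RING,.193,FRONT-37.5); err(P,O); print(bot.get_obs()["torque"])
plan([cup(RING,.193,FRONT-50+a)+(4,) for a in(25,37.5,50)],jaw=-1)
```

```text
t 15.275 pos [0.6345 0.0074 0.1294] need tool mm [-0.1984  0.8359  0.7106] rot [-0.0035 -0.0042 -0.0003] world mm [ 0.6138 -0.8299 -0.4213] w 0.24558762740448675 F [-0.3677  0.2902 -1.8445] q [-0.1157  0.7726 -0.4197  1.4949  0.7401  1.5456 -1.0721]
[ 1.058  -0.3342  0.0036]
-1, -0.4, -4.9, 0.5, -0.04, 0, -0.04,
-1, -0.3, -5, 0.3, -0.03, 0, -0.04,
-1, 0, -5, 0.2, -0.04, 0, -0.04,
-1, 0.1, -4.9, 0, -0.03, 0, -0.05,
--
-1, 0, -5, 0, -0.04, 0, -0.04,
-1, -0.3, -5.2, 0.2, -0.03, 0, -0.04,
-1, -0.1, -5.2, 0.1, -0.04, 0, -0.04,
-1, 0.2, -5.3, -0.2, -0.03, 0, -0.05,
--
-1, 0, -5, 0, -0.04, 0, -0.04,
-1, -0.3, -5.2, 0.2, -0.03, 0, -0.04,
-1, -0.1, -5.2, 0.1, -0.04, 0, -0.04,
-1, 0.2, -5.2, -0.1, -0.03, 0, -0.04,
--
```

Free of contact, so I continue the turn.

Request:
drive_tool(
  series=[-1,-0.4,-4.9,0.5,-0.04,0,-0.04,-1,-0.3,-5,0.3,-0.03,0,-0.04,-1,0,-5,0.2,-0.04,0,-0.04,-1,0.1,-4.9,0,-0.03,0,-0.05,-1,0,-5,0,-0.04,0,-0.04,-1,-0.3,-5.2,0.2,-0.03,0,-0.04,-1,-0.1,-5.2,0.1,-0.04,0,-0.04,-1,0.2,-5.3,-0.2,-0.03,0,-0.05,-1,0,0,0,0,0,0],
)

```text
t: 16.4
eef_pos: [0.5942, 0.0098, 0.1288]
tool_rot: [0.255, 0.618, 0.709, -0.226]
contact_force: [1.0, -0.0, -1.9]
gripper_width: 0.243
```

Run:
```python
from h import *
P,O=cup(RING,.193,FRONT-12.5); err(P,O); print(bot.get_obs()["torque"])
plan([cup(RING,.193,FRONT-50+a)+(4,) for a in(50,)],jaw=-1)
```

```text
t 16.4 pos [0.5942 0.0098 0.1288] need tool mm [ 0.4057  0.1431 -0.5792] rot [-0.003  -0.003   0.0042] world mm [0.0512 0.6955 0.1847] w 0.24259529374568764 F [ 0.9648 -0.0451 -1.915 ] q [-0.1112  0.6223 -0.501   1.8172  0.9352  1.3269 -0.9523]
[1.0853 0.1423 0.0166]
-1, 0, -5, 0, -0.04, 0, -0.04,
-1, -0.1, -5.2, 0, -0.03, 0, -0.04,
-1, 0, -5.1, -0.1, -0.04, 0, -0.04,
-1, 0.3, -5.1, -0.3, -0.03, 0, -0.04,
--
```

Request:
drive_tool(
  series=[-1,0,-5,0,-0.04,0,-0.04,-1,-0.1,-5.2,0,-0.03,0,-0.04,-1,0,-5.1,-0.1,-0.04,0,-0.04,-1,0.3,-5.1,-0.3,-0.03,0,-0.04,-1,0,0,0,0,0,0],
)

```text
t: 17.02
eef_pos: [0.5743, 0.0056, 0.129]
tool_rot: [0.279, 0.541, 0.769, -0.195]
contact_force: [1.1, 0.3, -1.0]
gripper_width: 0.245
```

Run:
```python
from h import *
P,O=cup(RING,.193,FRONT); err(P,O); print(bot.get_obs()["torque"])
S=cam("side");T=cam("top")
P1=np.r_[RING,.2]
t=[]
for c in(T,S):
    u,v=proj(c,P1)[0].astype(int); print(u-75,v-60)
    t.append(cv2.resize(c["pixels"][v-60:v+60,u-75:u+45],(400,400),interpolation=cv2.INTER_CUBIC))
cv2.imwrite("pics/turned.png",np.hstack(t))
```

```text
t 17.025 pos [0.5743 0.0056 0.129 ] need tool mm [ 0.1774 -0.0855 -0.1669] rot [-0.0029 -0.0027 -0.0042] world mm [-0.1629  0.1997  0.0145] w 0.24477845691492195 F [ 1.1366  0.2544 -1.0333] q [-0.091   0.5423 -0.5368  1.9762  1.0421  1.2043 -0.9068]
[1.0261 0.3797 0.0351]
229 119
258 143
```

View pics/turned.png

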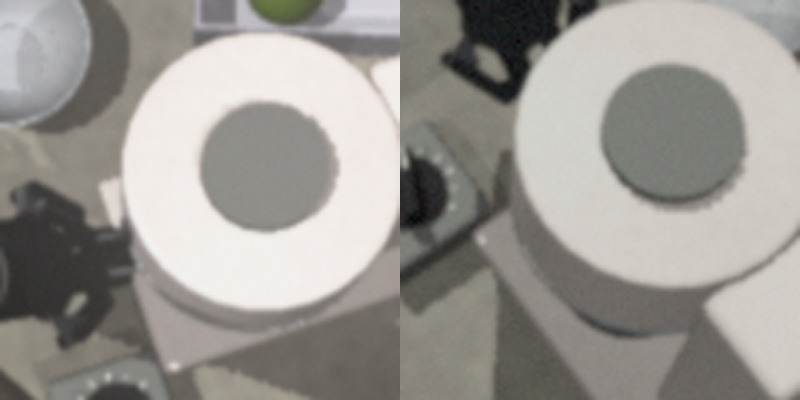

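Left: the gripper sits in front of the drum at about (70,265). Right: the jaws show at (510,70) and the cup is hidden under the drum. State says it is turned to the front without contact. I lower it towards the seat, watching the force.

Request:
drive_tool(
  series=[-1,1,0,1.15,0,0,0,-1,1,0,1.15,0,0,0,-1,1,0,1.15,0,0,0,-1,1,0,1.15,0,0,0,-1,0,0,0,0,0,0],
)

```text
t: 17.75
eef_pos: [0.5748, 0.0061, 0.1225]
tool_rot: [0.279, 0.541, 0.769, -0.195]
contact_force: [0.1, -0.1, -1.7]
gripper_width: 0.248
```

Run:
```python
from h import *
P,O=cup(RING,.187,FRONT); err(P,O); print(bot.get_obs()["torque"])
```

```text
t 17.75 pos [0.5748 0.0061 0.1225] need tool mm [-0.3422 -0.652  -0.314 ] rot [-0.0031 -0.0031 -0.0047] world mm [-0.593  -0.2795  0.4594] w 0.24781345687577636 F [ 0.1213 -0.0846 -1.7163] q [-0.0942  0.5532 -0.5337  1.9776  1.0497  1.1994 -0.9187]
[ 1.0847  0.3572 -0.0163]
```

Request:
drive_tool(
  series=[-1,0.7,0,0.8,0,0,0,-1,0.6,0,0.8,0,0,0,-1,0.6,0,0.8,0,0,0,-1,0,0,0,0,0,0],
)

```text
t: 18.25
eef_pos: [0.5749, 0.0059, 0.12]
tool_rot: [0.279, 0.541, 0.769, -0.195]
contact_force: [-0.5, 1.3, 0.9]
gripper_width: 0.245
```

Run:
```python
from h import *
P,O=cup(RING,.184,FRONT); err(P,O); print(bot.get_obs()["torque"])
```

```text
t 18.25 pos [0.5749 0.0059 0.12  ] need tool mm [ 0.1317 -0.7704 -0.1019] rot [-0.0028 -0.0023 -0.0051] world mm [-0.7812 -0.1044 -0.0075] w 0.24491783439785608 F [-0.4625  1.2707  0.9087] q [-0.0955  0.5575 -0.5323  1.9788  1.054   1.1976 -0.9244]
[ 0.4392  0.2904 -0.0895]
```

Request:
drive_tool(
  series=[-1,0.5,0,0.6,0,0,0,-1,0,0,0,0,0,0,0.1,0,0,0,0,0,0,0.1,0,0,0,0,0,0,0.1,0,0,0,0,0,0,0.1,0,0,0,0,0,0,0.1,0,0,-15,0,0,0,0.1,0,0,-20,0,0,0,0.1,0,0,-30,0,0,0,0.1,0,0,-30,0,0,0,0.1,0,0,-30,0,0,0,0.1,0,0,0,0,0,0],
)

```text
t: 19.75
eef_pos: [0.548, 0.0849, 0.2175]
tool_rot: [0.28, 0.54, 0.77, -0.192]
contact_force: [0.3, 0.7, -1.0]
gripper_width: 0.549
```

Run:
```python
from h import *
import pickle
err(np.array([.45,.15,.3]),ori(100,0))
S=cam("side");T=cam("top"); pickle.dump((S,T),open("hang.pkl","wb"))
# expected handle (cup seated): top of bar z=.106+.052=.158, tip at 146mm, drum covers to ~100
f=np.deg2rad(FRONT); d=np.array([np.cos(f),np.sin(f)])
tip=np.r_[RING+.146*d,.158]; print("exp tip",tip,proj(T,tip),proj(S,tip))
for n,c,hw,th in(("T",T,14,60),("S",S,14,45)):
    u,v=proj(c,np.r_[RING+.13*d,.158])[0].astype(int)
    g=cv2.cvtColor(c["pixels"][v-hw:v+hw,u-hw:u+hw],cv2.COLOR_BGR2GRAY)
    print(n,u-hw,v-hw); print("\n".join("".join("#" if x<th else "+" if x<th+25 else "." for x in row) for row in g))
```

```text
t 19.75 pos [0.548  0.0849 0.2175] need tool mm [  19.9243  -69.2663 -124.3599] rot [0.0669 0.6902 0.1658] world mm [-98.0408  65.0891  82.5324] w 0.5494006259868401 F [ 0.2914  0.6693 -1.017 ] q [-0.1745  0.4381 -0.6151  1.892   0.8897  1.3743 -0.8455]
exp tip [0.5543 0.0531 0.158 ] [[251.5662 199.6806]] [[296.6692 164.2871]]
T 243 183
............................
............................
............................
............................
............................
............................
........................+...
........................+...
.......................++...
...................++++++...
...............+++++++++....
.............+++++++++++....
..........+++++++++++++++...
........+++++++++++++++++...
........+++#++++++++++++++..
........+++++++++++++++++...
.........+++++++++++++++....
.........+++++++++++++......
.........++++++++++.........
..........++++++............
...........+................
............................
............................
............................
............................
............................
.......
[... 172 characters left out ...]
....
............................
............................
............................
............................
............................
............................
............................
............................
............................
............................
............................
............................
............................
............................
............................
............................
............................
............................
............................
............................
............................
............................
............................
............................
```

Top view: the released handle is out of the front, tip at (251.5,199) against (251.6,199.7) expected for the seated cup. Now the dial.

```bash
cat >> h.py <<'E'
DIAL=np.array([.4445,.0165]); C=np.array([-.003,-.002,-.036])
def dial(z,th):
    O=ori(th,0); return np.r_[DIAL,z]-O.apply(C),O
E
python3 - <<'E'
from h import *
_,p,r=cur()
P,O=dial(.15,88)
plan([(np.array([.47,.09,.27]),O,5),(P,O,4)],jaw=.1); print(P)
E
```

```text
0.1, -2, -14, -13, 0.03, 0.14, 0.07,
0.1, -1, -14, -13, 0.03, 0.14, 0.07,
0.1, 0, -15, -12, 0.02, 0.14, 0.07,
0.1, 0, -15, -12, 0.03, 0.13, 0.08,
0.1, 1, -15, -10.9, 0.02, 0.14, 0.07,
--
0.1, -18, -5, 39, 0, 0, 0,
0.1, -18, -5, 39, 0, 0, 0,
0.1, -18, -6, 39, 0, 0, 0,
0.1, -18, -5, 39, 0, 0, 0,
--
[0.4466 0.0194 0.114 ]
```

Request:
drive_tool(
  series=[0.1,-6,-14,-18,0,0,0,0.1,-2,-14,-13,0.03,0.14,0.07,0.1,-1,-14,-13,0.03,0.14,0.07,0.1,0,-15,-12,0.02,0.14,0.07,0.1,0,-15,-12,0.03,0.13,0.08,0.1,1,-15,-11,0.02,0.14,0.07,0.1,0,0,0,0,0,0],
)

```text
t: 20.72
eef_pos: [0.4546, 0.0878, 0.2874]
tool_rot: [-0.0, 0.721, 0.693, 0.001]
contact_force: [-0.1, -0.8, 0.7]
gripper_width: 0.549
```

Run:
```python
from h import *
P,O=dial(.15,88); err(P,O)
plan([(P,O,5)],jaw=.1)
```

```text
t 20.725 pos [0.4546 0.0878 0.2874] need tool mm [-68.7952  -5.3343 173.3625] rot [ 0.0007 -0.0007 -0.0051] world mm [  -7.9558  -68.4057 -173.4162] w 0.5489757939678364 F [-0.1427 -0.7877  0.7379] q [ 0.2936  0.1041 -0.6553  1.9162  0.0692  1.1428 -0.4279]
0.1, -14, -1, 35, 0, 0, 0,
0.1, -14, -1, 35, 0, 0, 0,
0.1, -14, -1, 34, 0, 0, 0,
0.1, -13, -1, 35, 0, 0, 0,
0.1, -14, -1, 34, 0, 0, -0.01,
--
```

Request:
drive_tool(
  series=[0.1,-14,-1,35,0,0,0,0.1,-14,-1,35,0,0,0,0.1,-14,-1,34,0,0,0,0.1,-13,-1,35,0,0,0,0.1,-14,-1,34,0,0,0,0.1,0,0,0,0,0,0],
)

```text
t: 21.48
eef_pos: [0.4446, 0.0229, 0.1115]
tool_rot: [-0.003, 0.718, 0.696, -0.002]
contact_force: [0.9, -0.2, 0.5]
gripper_width: 0.555
```

Run:
```python
from h import *
P,O=dial(.15,88); err(P,O)
S=cam("side");T=cam("top"); o,p,r=cur(); M=r.as_matrix()
t=[]
for c in(T,S):
    u,v=proj(c,np.r_[DIAL,.1])[0].astype(int); x,y=u-35,v-35; print(x,y)
    im=cv2.resize(c["pixels"][y:y+70,x:x+70],(400,400),interpolation=cv2.INTER_CUBIC)
    for s in(1,-1):
        q=(proj(c,p+M@(C+[0,s*.0233,.011]))[0]-[x,y])*400/70; cv2.circle(im,tuple(int(a) for a in q),3,(0,0,255),-1)
    q=(proj(c,np.r_[DIAL,.084])[0]-[x,y])*400/70; cv2.circle(im,tuple(int(a) for a in q),3,(0,255,0),-1)
    t.append(im)
cv2.imwrite("pics/dial.png",np.hstack(t))
```

```text
t 21.475 pos [0.4446 0.0229 0.1115] need tool mm [-3.4165  2.0473 -2.5492] rot [-0.0069 -0.0011  0.0039] world mm [ 1.9579 -3.4816  2.5313] w 0.5547182873327209 F [ 0.8669 -0.231   0.4644] q [ 0.3138  0.3068 -0.5784  2.1486  0.2391  0.7546 -0.4508]
229 207
224 160
```

View pics/dial.png

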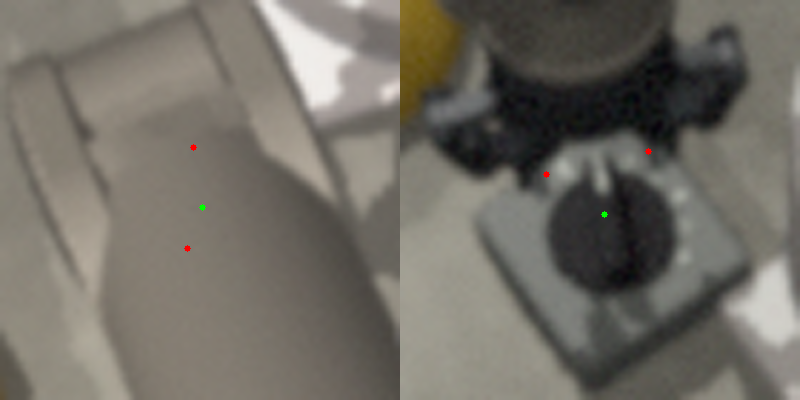

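Right (side view): fingertips at about (525,185) and (655,160), straddling the bar with its white pointer at (600,170) and the dial centre near (604,214). Left (top view): hidden by the arm. The tool offset holds when pointing down, so I descend.

Run:
```python
from h import *
P,O=dial(.082,88); err(P,O)
plan([(dial(.15,88)[0],O,1),(P,O,4)],jaw=.1)
```

```text
t 21.575 pos [0.4475 0.0244 0.1144] need tool mm [-5.1684 -0.7699 68.4038] rot [-0.0003 -0.0025  0.0045] world mm [ -0.9423  -4.9683 -68.4165] w 0.5499074977177375 F [-0.7096  0.8572  0.7595] q [ 0.3139  0.3029 -0.5804  2.1447  0.2373  0.7551 -0.45  ]
0.1, -5, -0.8, 0.4, 0, 0, 0,
--
0.1, 0, 0, 17, 0, 0, 0,
0.1, 0, 0, 17, 0, 0, 0,
0.1, 0, 0, 17, 0, 0, 0,
0.1, -0.2, 0, 17, 0, 0, 0,
--
```

Request:
drive_tool(
  series=[0.1,-5,-0.8,0,0,0,0,0.1,0,0,17,0,0,0,0.1,0,0,17,0,0,0,0.1,0,0,17,0,0,0,0.1,0,0,17,0,0,0,0.1,0,0,0,0,0,0,0.1,0,0,0,0,0,0],
)

```text
t: 22.45
eef_pos: [0.4466, 0.0186, 0.0462]
tool_rot: [-0.001, 0.718, 0.696, 0.001]
contact_force: [0.2, -0.7, 0.7]
gripper_width: 0.545
```

Run:
```python
from h import *
P,O=dial(.082,88); err(P,O)
```

```text
t 22.45 pos [0.4466 0.0186 0.0462] need tool mm [0.8066 0.0239 0.2511] rot [ 0.0002 -0.0027  0.0026] world mm [ 0.05    0.8061 -0.2489] w 0.5447994226453762 F [ 0.2002 -0.6879  0.6764] q [ 0.2556  0.4198 -0.513   2.1955  0.3553  0.604  -0.548 ]
```

Close gently (25 N) and watch.

Request:
drive_tool(
  series=[-1,0,0,0,0,0,0,-1,0,0,0,0,0,0,-1,0,0,0,0,0,0,-1,0,0,0,0,0,0,-1,0,0,0,0,0,0],
  force=25,
)

```text
t: 23.08
eef_pos: [0.4455, 0.0182, 0.0467]
tool_rot: [-0.001, 0.719, 0.695, 0.0]
contact_force: [-5.3, 0.5, 6.5]
gripper_width: 0.156
```

Run:
```python
from h import *
P,O=dial(.082,88); err(P,O); o,p,r=cur(); print(o["torque"])
# rotate 48 deg clockwise about the vertical through the actual grasp axis
ax=p+r.apply([0,0,C[2]]); w=[]
for a in(12,24,36,48):
    Q=R.from_euler("z",-a,degrees=True); w.append((DIAL_p:=np.r_[DIAL,0]+Q.apply(p-np.r_[DIAL,0]),Q*r,2))
plan(w,jaw=-1)
```

```text
t 23.075 pos [0.4455 0.0182 0.0467] need tool mm [1.2265 1.08   0.7064] rot [-0.0009 -0.0016  0.0021] world mm [ 1.119   1.1916 -0.7055] w 0.15619963307103069 F [-5.2555  0.4709  6.4513] q [ 0.2562  0.4182 -0.5136  2.1967  0.3547  0.6059 -0.5482]
[ 0.019   0.8874 -0.0403]
-1, -0.1, 0.2, 0, 0, 0, 0.1,
-1, -0.1, 0.2, 0, 0, 0, 0.11,
--
-1, -0.1, 0.2, 0, 0, 0, 0.1,
-1, -0.1, 0.1, 0, 0, 0, 0.11,
--
-1, -0.1, 0.2, 0, 0, 0, 0.1,
-1, -0.1, 0.2, 0, 0, 0, 0.11,
--
-1, -0.1, 0.2, 0, 0, 0, 0.1,
-1, -0.2, 0.2, 0, 0, 0, 0.11,
--
```

Request:
drive_tool(
  series=[-1,0,-0.8,-1,0,0,0,-1,-0.1,0.2,0,0,0,0.1,-1,-0.1,0.2,0,0,0,0.11,-1,-0.1,0.2,0,0,0,0.1,-1,-0.1,0.2,0,0,0,0.11,-1,-0.1,0.2,0,0,0,0.11,-1,-0.1,0.2,0,0,0,0.11,-1,-0.1,0.2,0,0,0,0.11,-1,-0.1,0.2,0,0,0,0.11,-1,0,0,0,0,0,0,-1,0,0,0,0,0,0],
)

```text
t: 24.45
eef_pos: [0.4466, 0.0176, 0.0469]
tool_rot: [-0.001, 0.943, 0.334, 0.001]
contact_force: [2.5, 3.0, -15.8]
gripper_width: 0.154
```

Run:
```python
from h import *
P,O=dial(.082,39); err(P,O); o,p,r=cur(); print(o["torque"]); y=r.as_matrix()[:,1]; print("bar heading",np.rad2deg(np.arctan2(y[0],-y[1])))
```

```text
t 24.45 pos [0.4466 0.0176 0.0469] need tool mm [0.6736 1.5103 0.8573] rot [-0.0023 -0.0022  0.    ] world mm [ 1.4742 -0.747  -0.8593] w 0.15387096319955149 F [  2.5008   3.0017 -15.7545] q [ 0.0837  0.3892 -0.3059  2.2062  0.2071  0.5714 -1.2655]
[ 0.6094 -0.7115  0.0277]
bar heading 39.00174377274549
```

Request:
drive_tool(
  series=[-1,0,0,0.7,0,0,0,-1,0,0,0,0,0,0,0.1,0,0,0,0,0,0,0.1,0,0,0,0,0,0,0.1,0,0,0,0,0,0,0.1,0,0,0,0,0,0,0.1,0,0,-20,0,0,0,0.1,0,0,-35,0,0,0,0.1,0,0,-40,0,0,0,0.1,0,0,-45,0,0,0,0.1,0,0,-45,0,0,0,0.1,0,0,-45,0,0,0],
)

```text
t: 25.95
eef_pos: [0.4463, 0.0164, 0.2781]
tool_rot: [-0.001, 0.943, 0.333, 0.001]
contact_force: [0.8, -0.2, -0.3]
gripper_width: 0.549
```

Run:
```python
from h import *
import pickle
o,p,r=cur(); print(o["t"],p,o["contact_force"],o["gripper_width"])
S=cam("side");T=cam("top"); pickle.dump((S,T),open("end.pkl","wb"))
S0=pickle.load(open("side.pkl","rb"))
for c,n in((S0,"S0"),(S,"S")):
    u,v=proj(c,np.r_[DIAL,.058])[0].astype(int); g=cv2.cvtColor(c["pixels"][v-20:v+16,u-20:u+22],cv2.COLOR_BGR2GRAY)
    print(n,u-20,v-20); print("\n".join("".join("#" if x<35 else "+" if x<75 else "." if x<110 else "O" for x in row) for row in g))
P=np.r_[DIAL,.07]
for a in(1,2,3,4):
    h=np.deg2rad(FRONT-24*a); print(a,proj(S,[np.r_[DIAL+.024*np.array([np.cos(h),np.sin(h)]),.084],np.r_[DIAL+.04*np.array([np.cos(h),np.sin(h)]),.05]]).ravel())
```

```text
25.95 [0.4463 0.0164 0.2781] [ 0.8473 -0.1552 -0.3371] 0.5486198435763877
S0 240 180
OOOOOOOOOOOOOOOOOOOOOOO...................
OOOOOOOOOOOOOOOOOOOOOO.............O......
OOOOOOOOOOOOOOOOOOOO...............O......
OOOOOOOOOOOOOOOOOOO.......................
OOOOOOOOOOOOOOOOO.........................
OOOOOOOOOOOOOOO...........................
OOOOOOOOOOOOOO....O....OO.................
OOOOOOOOOOOOOO....O....OO.................
OOOOOOOOOOOOOO....O.+..OOO................
OOOOOOO...OOOOO...OO++......OOO...........
OOOOO.....OOOOO.+.OO.++++...OOO...........
OOOO........OO.+++OO.++#+++.OO............
OO............++++.O.+#+++++..............
O.....O......++++++.++##++#++...OO........
O...........+++++++++#####++++.OOOO.......
O..........++++++#+++####++++++.OO........
.O..O.O...++++++++#++#######+++...........
..........+++++++++++####++#+#++..........
......O...++++++#+#+#+###+##+#++.OO.......
...O......++++#++##+++#######+++.OOO......
...OO.....+++++++++#+######++#++..O.......
..........++#+++++##+#######+#+++.........
..........+++++++++#++####+####++.........
+.........+++++++###++####
[... 1550 characters left out ...]
########++#+++.OOOOOOOOO
..OOOOOOO..++#++###########+++++OOOOOOOOOO
...OOOOOOO.++##############++++.OOOOOOOOOO
....OOOOOO..+############++++++.OOOOOOOOO.
O.+.OOOOOOO.++##########+++++++.OOOOOOOO..
O....OOOOOO..++########++#+++...OOOOOO...+
OO.+..OOOOOOO..+######++++++..OOOOOOO...++
OOO.+..OOOOOOO.++++###+++++..OOOOOO...++++
OOO..+.OOOOOOOO.+++++++++...OOOOOO...++++.
OOOO.++.OOOOOOO..+++++.....OOOOOO..+++++.O
OOOO..+..OOOOOOO....+..OOOOOOOO...++++++.O
OOOOO.++..OOOOOOO.....OOOOOOOO..+++++++.OO
OOOOOO.+...OOOOOOO....OOOOOO...++++++++..O
1 [258.2071 189.1468 257.8529 188.0441]
2 [261.9384 189.1694 263.8872 188.0805]
3 [265.3163 190.6181 269.3569 190.4231]
4 [267.7637 193.2504 273.3349 194.6874]
```

Run:
```python
from h import *
import pickle
S,T=pickle.load(open("end.pkl","rb")); S0=pickle.load(open("side.pkl","rb"));T0=pickle.load(open("top.pkl","rb"))
for c,a,b in((S0,(258.5,187),(259.3,192)),(S,(265.3,190.2),(262.3,193.5))):
    A,B=onz(c,a,.084)[:2],onz(c,b,.084)[:2]; d=A-B; e=A-DIAL; print("pointer heading",np.rad2deg(np.arctan2(d[1],d[0])),"tip from axis",np.rad2deg(np.arctan2(e[1],e[0])),"marks 2,3,4:",[FRONT-24*k for k in(2,3,4)])
# bystanders: colour centroids / template shift
obj=dict(melon=[.337,.181,.05],bowl=[.764,.124,.03],measure=[.735,.33,.03])
for n,c0,c1 in(("T",T0,T),("S",S0,S)):
    for k,P in obj.items():
        u,v=proj(c0,P)[0].astype(int); w=20
        if u<w+6 or v<w+6 or u>553-w or v>413-w: continue
        t=c0["pixels"][v-w:v+w,u-w:u+w]; res=cv2.matchTemplate(c1["pixels"][v-w-6:v+w+6,u-w-6:u+w+6],t,cv2.TM_CCOEFF_NORMED)
        _,m,_,l=cv2.minMaxLoc(res); print(n,k,"shift px",l[0]-6,l[1]-6,round(m,2))
d=np.array([np.cos(np.deg2rad(FRONT)),np.sin(np.deg2rad(FRONT))]);u,v=proj(T,np.r_[RING+.13*d,.158])[0].astype(int)
g=cv2.cvtColor(T["pixels"][v-10:v+10,u-14:u+14],cv2.COLOR_BGR2GRAY); print(u-14,v-10);print("\n".join("".join("#" if x<85 else "." for x in row) for row in g))
```

```text
pointer heading 84.55684188914553 tip from axis 82.98150894620709 marks 2,3,4: [62.599999999999994, 38.599999999999994, 14.599999999999994]
pointer heading 34.90908201233074 tip from axis 40.33014827353139 marks 2,3,4: [62.599999999999994, 38.599999999999994, 14.599999999999994]
T melon shift px -1 0 0.96
T bowl shift px 0 0 0.99
T measure shift px 0 0 1.0
S melon shift px -1 0 0.9
S bowl shift px 0 0 0.99
S measure shift px 0 0 0.99
243 187
............................
............................
........................#...
........................#...
.......................##...
....................#####...
................########....
.............############...
..........###############...
........#################...
........##############......
........#########...........
.........##.................
............................
............................
............................
............................
............................
............................
............................
```

```bash
python3 -c "
from station import bot
print(bot.hand_in())"
```

```text
the job is handed in; nothing more can be done
None
```

The strainer cup hangs in the ring under the drum with its handle to the front, and the timer dial is on the third mark. I handed the job in at about 26 s, with the gripper about 0.2 m above the counter and touching nothing.

**First grasp:** My first try closed on nothing. The cameras showed the fingers about 37 mm further back along the tool than the reported TCP and the interface text imply. I measured that offset, used it for every later move, and the second grasp held.

**Cup:**
- It went up through the gaps, turned 50° and came down to seat height, with contact forces staying under about 3 N.
- It met support only at the seat height of about 184 mm.
- After release, the handle tip appeared at pixel (251, 198) in the top view, against (251.6, 199.7) expected for the seated cup.
- The drum hid the cup from the side camera, so whether it hangs level was not measured directly.

**Dial:** It started on mark 1, and I turned it about 49° clockwise. The pointer then read 35–40°, against 38.6° for mark 3 and 62.6° and 14.6° for the marks either side.

**Bystanders:** The bowl and measuring cup did not move. The melon check gave a 1-pixel shift with a weaker match in both views. I put it down to the arm's shadow but did not confirm that. I did not re-check the jar, mug, scraper or beetroot by picture.

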